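Index the carving turntable by one hole

ROBOT

A 6-joint arm with a two-finger parallel gripper is mounted at the origin on the work surface. World frame = base frame: x ahead of the robot, y to its left, z up, the work surface at z = 0. Lengths are in m, angles in rad, forces in N, time in s.
With the tool pointing down it reaches from about 0.275 to 0.75 m from the base axis. Payload 10.2 kg.
Tool frame: the origin (TCP) lies at the very end of the fingers, on their centre line; the grasp point (between the pads) lies 19 mm behind it; x points along the fingers, y is the direction in which the jaws open and shut, and the axes are right-handed (so a half turn about x gives the same grasp; the last joint's range is limited). The gripper opens to 88 mm and grips with 3 to 60 N. Pads are 18 mm wide; open, the fingers measure 123 mm over their backs; the gripper's body (75 mm by 187 mm) begins 45 mm behind the grasp point.
Start: joints at [0.981, 0.313, 1.498, -0, 1.331, -0.223], TCP at [0.188, 0.49, 0.239] pointing down, gripper open.
Joint ranges: [-2.94, 2.94], [-0.97, 2.17], [0.19, 2.56], [-1.23, 4.37], [0.02, 3.11], [-2.88, 2.88]. Speed limits (rad/s): [2.39, 2.39, 3.01, 3.14, 3.14, 3.14].

INTERFACE

Orientations are given as a unit quaternion [x, y, z, w].
In Python, from station import telemetry, optics, env, nets gives the robot as it stands.
- The arm moves only by the tool play_rows, never from a script. Its argument "increments" is a list of rows, each a list of 7 numbers: the turn, a rotation vector about the tool's x, y, z in degrees, then the shift along the tool's x, y, z in mm, then the closure, from -1 (fully open) to 1 (shut), so that 0 is half open. In form: [[rx, ry, rz, dx, dy, dz, fingers], ...]. A call has 1 to 12 rows; each row is the pose to reach, as a shift and turn from the pose commanded when the call began, along the tool's axes at that moment; what a row does not reach only later rows make up. A row lasts 1/12 s, in which the tool goes at most 41.7 mm and 7.16 degrees, less where a joint would pass 70% of its speed; a pose out of reach is approached as far as the arm can. A call with a gripper value outside its range is refused whole. The fingers move at their own pace and stop on an object; "grip_force" is the grip in N (left out, the last holds). Time passes only in rows, so rows that repeat a pose let the fingers close. It gives the time, the measured TCP pose, the force and the opening at its end, in the units of the state.
- telemetry.read_state(): the state, without advancing time (a new reading comes with each control period).
- optics.camera(name): name is "side" or "top"; returns (picture, depth): 384x512x3 uint8, red, green, blue; 384x512 float32, m along the optical axis (not along the pixel's ray), 0 where there is no reading.
- optics.get_calibration(name): a dict with "fx", "fy", "cx", "cy" (pixels), "origin" and "attitude" of the camera in the world. Camera axes: x right, y down, z forward; pixel columns grow to the right and rows downward; lengths in m; the calibration is good to about 2 mm. A picture is of the moment at which its call begins. get_calibration takes no time and is no camera call.
- env.finish_job(): hands the job in, once; it reports no verdict.
Trained networks look in the newest picture that a camera, given by its name, has taken for a name from the list of things; names that differ only in an ending like _2 or _b are one class to them, and where a whole thing is asked for, a point or a joint stands for the part that bears it (a point fixed in the world has none). Each returns a list of dicts, best first, with "confidence" (0 to 1); they miss things now and then, are a little off and sometimes report something else, mostly with a low value. They report only what shows in the picture. A call takes as long as a camera call.
- nets.boxes_of(target, camera): "at" ([x, y, z] in m, in the coordinates of the camera as it stood for that picture, good to about 4 mm: the middle of the surface that is visible of it).
- nets.cut_out(target, camera): "mask" (384x512 bool, what is visible of it).
The state is a dict: "time": time; "joint_positions": joint angles; "joint_velocities": joint speeds; "joint_efforts": joint torques, N m; "eef_pos": TCP position; "eef_rot": TCP orientation; "ft_force": force on the tool from outside, world axes, zero at the start; "moment": the same for the moment, N m; "opening": finger opening in m.
Only numpy, scipy, OpenCV 4.12 (cv2) and the standard library are available. Lean on these libraries where they do the work, as an engineer would, in place of code of your own. Each camera call takes 0.05 s, during which the arm holds its last target. There are 200 camera calls.

TASK

Turn the carving turntable on by one hole, anticlockwise seen from above: with the fingertips press the black plunger cap down, keep it pressed while you push it round to the next hole, then let it spring fully up so that the pin locks there, and move clear. Nothing is to be picked up: the foam block just rides on the turntable, untouched and upright, and the other things on the bench stay where they are.

Things in the scene. Friction and masses are not known exactly. Their poses are not given: they have to be found in the camera images.
- cap_top (a point): centre of the top of the indexing plunger's flat black round cap (diameter 40 mm, a mushroom head), 105 mm above the bench when the plunger is out. The plunger stands upright in a yoke on the turntable, 125 mm from the turntable's axis, and goes round with it. Press the cap straight down to free the turntable; a spring pushes it back up.
- plunger (a joint): travel of the plunger in m: 0 = fully out (up), 0.016 = fully in. The spring needs about 5 N to start and 11 N at the end. The plunger's foot carries a pin that stands up through a hole of the fixed ring: the pin is wholly below the ring from 0.0095 on. Let go under a hole it snaps back to 0; let go between holes it stays down at about 0.0095, under the ring.
- turntable (a joint): angle of the turntable in rad, 0 at the start (in its first hole), growing anticlockwise seen from above. The holes are 0.785 rad (45 degrees) apart. Light turning friction, about 0.1 N m. In a hole it has about 0.02 rad of play either way; the pin's round tip finds a hole by itself within about 0.03 rad.
- pivot (a point): point on the turntable's vertical axis, at the level of the turntable's top, 60 mm above the bench (fixed). The turntable is a disc of 148 mm diameter; the fixed ring round it (outside diameter 224 mm, top at 50 mm) has eight square holes of 13.5 mm on a circle of 95 mm radius.
- next_hole (a point): centre of the mouth of the next hole of the fixed ring, anticlockwise from the hole that the pin is in at the start, 95 mm from the axis, 50 mm above the bench. It does not move. When the pin is in it, the cap is on the straight line from the pivot through this point, 125 mm from the pivot.
- blank_mid (a point): middle of the half-carved foam block that stands loose on the turntable: plywood foot 76 x 76 mm, 69 mm high in all (top 129 mm above the bench), origin half-way up; it rides round with the turntable
- offcut_mid (a point): orange foam off-cut, 65 x 42 x 34 mm, lying near the stand; origin at its middle
- tape_mid (a point): roll of tape, outside diameter 90, height 45 mm, lying near the stand; origin at its middle
- spray_mid (a point): grey spray can, diameter 58, height 170 mm; origin at its middle
- mug_mid (a point): white mug, diameter 80, height 90 mm; origin at its middle
- jar_mid (a point): glass jar, diameter 64, height 80 mm; origin at its middle
- screwdriver: screwdriver lying near the stand, about 200 mm long, origin on its length at the underside
- brush: hand brush with a long handle lying on the left of the bench, origin on its length at the underside
- blank: the same foam block, origin at the centre of its underside

How it is judged:
On the way, in this order (a step that is already met when the one before it is completed fails the run):
1. the plunger is pressed in while the turntable is still at its first hole (value of joint plunger above 0.007 m and value of joint turntable below 0.15 rad), for 0.05 s.
2. the turntable is at the next hole with the plunger sprung out (value of joint turntable between 0.725 and 0.845 rad and value of joint plunger below 0.003 m), for 0.2 s.
At the end, for the whole second after the job is handed in: The turntable stands 45 degrees (within 3.4 degrees) anticlockwise of its first hole, with the plunger out to within 3 mm, so that the pin is in the next hole; the foam block stands upright on the turntable, within 30 mm of its axis (all of step 2 and not (horizontal distance between blank_mid and pivot above 0.03 m or height (world z) of blank_mid above 0.11 m or angle between blank_mid's own z axis and vertical above 0.3 rad)); the robot touches nothing.
It fails at once if the foam block is touched by the robot (contact force between any of the fingers, the arm and blank above 1 N).
It fails at once if the foam block is lifted, tipped or pushed off the middle of the turntable (horizontal distance between blank_mid and pivot above 0.03 m or height (world z) of blank_mid above 0.11 m or angle between blank_mid's own z axis and vertical above 0.3 rad).
It fails at once if another thing on the bench is moved by more than 30 mm (distance of any of offcut_mid, tape_mid, spray_mid, mug_mid, jar_mid, screwdriver, brush from where it was at the start of the episode above 0.03 m).
It also fails if it takes over 35 s, if anything falls off the work surface, if the arm or the gripper's body presses on something with over 40 N, if the wrist force passes 120 N, or if a joint passes its speed limit or range.

## Working session

There is one attempt and no reset: what is moved stays moved. The work goes in short steps, Python scripts to look and compute and a tool call to move; the robot and the scene stay as the last step left them, time stands still between calls to the robot, and variables do not carry over. Pictures are saved under pics/ and viewed, about 8 in all and at most 12, crops included, and the job is handed in when it is done.

Besides the shell and the picture viewer there is one more tool, called as name([rows], argument=value, ...), one row to a line, values as JSON. play_rows: Moves the arm, as the interface text tells. Its arguments: {"type":"object","properties":{"increments":{"type":"array"},"grip_force":{"type":"number"}},"required":["increments"]}

```bash
mkdir -p pics; ls
cat > h.py <<'E'
import numpy as np, cv2
from scipy.spatial.transform import Rotation as R
from station import telemetry, optics, env, nets
def cal(n):
    c=optics.get_calibration(n); a=np.array(c["attitude"],float)
    M=a if a.shape==(3,3) else R.from_quat(a).as_matrix()
    return c,M,np.array(c["origin"])
def w(n,p): c,M,o=cal(n); return M@np.array(p)+o
def cloud(n,d):
    c,M,o=cal(n); v,u=np.mgrid[:384,:512]
    P=np.stack([(u-c["cx"])/c["fx"]*d,(v-c["cy"])/c["fy"]*d,d],-1)
    return P@M.T+o
def proj(n,p):
    c,M,o=cal(n); q=M.T@(np.array(p)-o); return [c["fx"]*q[0]/q[2]+c["cx"],c["fy"]*q[1]/q[2]+c["cy"]]
E
python3 - <<'E'
from h import *
for n in("side","top"):
    im,d=optics.camera(n); print(n,cal(n)[0])
    cv2.imwrite(f"pics/{n}0.png",cv2.cvtColor(im,cv2.COLOR_RGB2BGR)); np.save(f"{n}0.npy",d)
    for t in("cap_top","turntable","blank_mid","next_hole","spray_mid","mug_mid","jar_mid","tape_mid","offcut_mid"):
        try: print(t,[(np.round(w(n,r["at"]),3).tolist(),round(r["confidence"],2)) for r in nets.boxes_of(t,n)][:2])
        except Exception as e: print(t,e)
print(telemetry.read_state())
E
```

```text
pics
side {'fx': 416.0936461121479, 'fy': 416.0936461121479, 'cx': 259.09744326261153, 'cy': 187.94120751606482, 'origin': array([ 0.00153505, -0.95055911,  1.17512584]), 'attitude': array([ 0.88826595, -0.23800037,  0.10739027, -0.37789781])}
cap_top [([0.545, 0.038, 0.106], 0.44)]
turntable [([0.558, -0.077, 0.061], 0.79)]
blank_mid [([0.577, -0.093, 0.098], 0.67)]
next_hole [([0.557, -0.107, 0.054], 0.79)]
spray_mid [([0.576, 0.456, 0.109], 0.96)]
mug_mid [([0.371, -0.487, 0.046], 0.55)]
jar_mid [([0.569, -0.459, 0.065], 0.97), ([0.558, -0.109, 0.053], 0.65)]
tape_mid [([0.418, -0.218, 0.036], 0.79)]
offcut_mid []
top {'fx': 442.5106297437342, 'fy': 442.5106297437342, 'cx': 258.9493875215697, 'cy': 192.8049082888792, 'origin': array([0.28516779, 0.04138998, 1.54936165]), 'attitude': array([ 0.70548266, -0.70245648,  0.0709393 , -0.06177961])}
cap_top [([0.546, 0.046, 0.103], 0.63)]
turntable []
blank_mid [([0.57, -0.073, 0.108], 0.86)]
next_hole [([0.569, -0.065, 0.052], 0.59), ([0.576, -0.072, 0.108], 0.52)]
spray_mid [([0.569, 0.462, 0.157], 0.71)]
mug_mid [([0.415, -0.207, 0.044], 0.31)]
jar_mid [([0.573, -0.437, 0.077], 0.64)]
tape_mid [([0.413, -0.205, 0.047], 0.61)]
offcut_mid [([0.7, -0.234, 0.02], 0.53)]
{'time': 1.0, 'joint_positions': array([ 9.80593536e-01,  3.12915027e-01,  1.49766707e+00,  4.33372401e-07,
        1.33099636e+00, -2.23395291e-01]), 'joint_velocities': array([ 0.00025602, -0.0002698 , -0.00040617,  0.00064151,  0.00026903,
        0.00094278]), 'joint_efforts': array([-2.27917983e-03, -4.02107906e+01, -2.52420580e+01,  6.94528688e-02,
        3.19694518e-02, -2.80831597e-05]), 'eef_pos': array([0.18830461, 0.49008868, 0.23872489]), 'eef_rot': array([ 0.12896492,  0.69524577, -0.12895559,  0.69524947]), 'ft_force': array([-0.31240074, -0.44974298, -0.41842522]), 'moment': array([ 0.0232796 ,  0.04776954, -0.04394282]), 'opening': 0.08807433214102767}
```

Run:
```python
from h import *
from scipy.optimize import least_squares
for n in("side","top"):
    P=cloud(n,np.load(f"{n}0.npy")); c0=np.array([.56,-.075])
    r=np.hypot(P[...,0]-c0[0],P[...,1]-c0[1])
    m=(abs(P[...,2]-.05)<.004)&(r<.14)
    q=(np.argwhere(m)); 
    # outer rim of ring: per-angle max radius; fit circle to ring/hull
    X=P[m][:,:2]; hull=cv2.convexHull(X.astype(np.float32))[:,0]
    f=least_squares(lambda p:np.hypot(*(hull-p[:2]).T)-p[2],[*c0,.112],loss="soft_l1",f_scale=.002); print(n,m.sum(),"ring",f.x.round(4),len(hull))
    m=(abs(P[...,2]-.105)<.006)&(np.hypot(P[...,0]-.546,P[...,1]-.043)<.035)
    X=P[m]; (cc,rr)=cv2.minEnclosingCircle(X[:,:2].astype(np.float32)); print("cap",len(X),X.mean(0).round(4),cc,rr, np.hypot(*(X.mean(0)[:2]-f.x[:2])))
    m=(P[...,2]>.09)&(r<.075); print("blank",P[m].min(0),P[m].max(0))
a=cv2.imread("pics/top0.png");b=cv2.imread("pics/side0.png")
def crop(n,im):
    u,v=map(int,proj(n,[.56,-.05,.06])); s=im[max(0,v-95):v+95,max(0,u-130):u+130]; print(n,u,v); return cv2.resize(s,(780,570),interpolation=cv2.INTER_CUBIC)
cv2.imwrite("pics/topc.png",crop("top",a));cv2.imwrite("pics/sidec.png",crop("side",b))
```

```text
side 831 ring [ 0.5889 -0.0742  0.1125] 32
cap 72 [0.5471 0.0415 0.1056] (0.5492757558822632, 0.04111199080944061) 0.02333734929561615 0.12304256000085105
blank [ 0.54608451 -0.11594744  0.09000764] [ 0.61921595 -0.03451731  0.13696168]
top 1142 ring [ 0.5863 -0.0746  0.1116] 40
cap 105 [0.5446 0.0434 0.1048] (0.5438367128372192, 0.04373675957322121) 0.020096920430660248 0.1251089003870424
blank [ 0.54197777 -0.11462036  0.09012393] [ 0.62113076 -0.03767429  0.13657441]
top 280 195
side 263 207
```

View pics/top0.png

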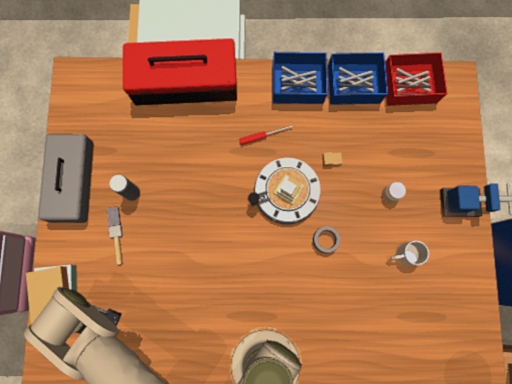

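View pics/side0.png

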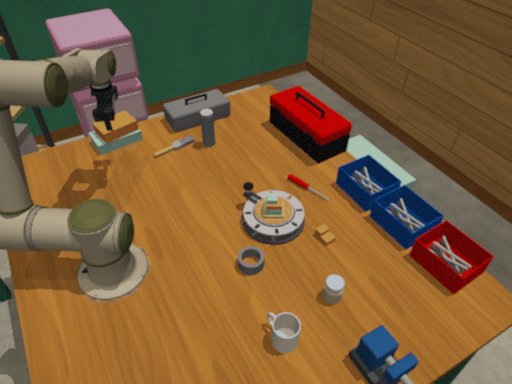

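Run:
```python
from h import *
s=telemetry.read_state(); T=R.from_quat(s["eef_rot"]); print(T.as_matrix().round(3))
y=T.as_matrix()[:,1]; yaw=np.degrees(np.arctan2(y[1],y[0])); print("jaw yaw",yaw)
for z in(.24,.13): print(T.inv().apply(np.array([.546,.0425,z])-s["eef_pos"])*1000)
for k in(19.5,199.5): print("turn about z",(k-yaw+180)%360-180)
```

```text
[[ 0.     0.359  0.933]
 [ 0.     0.933 -0.359]
 [-1.     0.     0.   ]]
jaw yaw 68.98347245770313
[  -1.27778954 -289.53084343  494.42239285]
[ 108.72221045 -289.53237615  494.42209212]
turn about z -49.48347245770313
turn about z 130.5165275422969
```

View pics/topc.png

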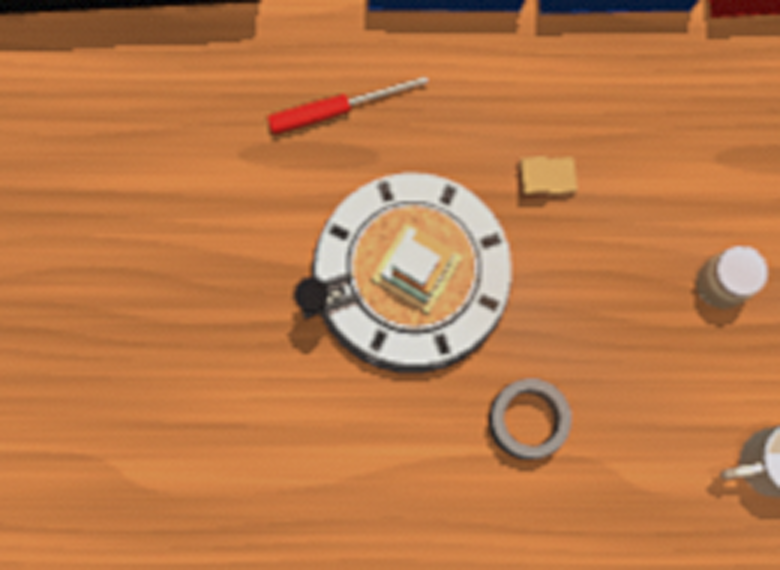

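play_rows([
  [49.5,0,0,0,-289.5,494.4,1],
  [49.5,0,0,0,-289.5,494.4,1],
  [49.5,0,0,0,-289.5,494.4,1],
  [49.5,0,0,0,-289.5,494.4,1],
  [49.5,0,0,0,-289.5,494.4,1],
  [49.5,0,0,0,-289.5,494.4,1],
  [49.5,0,0,0,-289.5,494.4,1],
  [49.5,0,0,0,-289.5,494.4,1],
  [49.5,0,0,0,-289.5,494.4,1],
  [49.5,0,0,0,-289.5,494.4,1],
  [49.5,0,0,0,-289.5,494.4,1],
  [49.5,0,0,0,-289.5,494.4,1],
])

```text
time: 2.0
eef_pos: [0.5014, 0.0975, 0.2389]
eef_rot: [0.408, 0.577, -0.408, 0.577]
ft_force: [-0.2, 0.7, 0.5]
opening: 0.01
```

```bash
cat >> h.py <<'E'
def to(p,yaw=None):
    s=telemetry.read_state(); T=R.from_quat(s["eef_rot"]); y=T.as_matrix()[:,1]
    print(s["time"],s["eef_pos"].round(4),"yaw",np.degrees(np.arctan2(y[1],y[0])).round(2),"F",s["ft_force"].round(2),"tool shift",(T.inv().apply(np.array(p)-s["eef_pos"])*1000).round(1), "j",s["joint_positions"].round(2))
E
python3 -c "
from h import *
to([.546,.0425,.13])"
```

```text
2.0 [0.5014 0.0975 0.2389] yaw 19.46 F [-0.22  0.71  0.52] tool shift [108.9  23.7  66.7] j [-0.04  0.28  1.54  0.    1.32 -0.38]
```

play_rows([
  [0,0,0,20,12,33,1],
  [0,0,0,40,22,62,1],
  [0,0,0,75,22,62,1],
  [0,0,0,95,22,62,1],
  [0,0,0,95,22,62,1],
  [0,0,0,95,22,62,1],
])

```text
time: 2.5
eef_pos: [0.5418, 0.0484, 0.1438]
eef_rot: [0.408, 0.578, -0.408, 0.577]
ft_force: [0.4, 0.6, 0.4]
opening: 0.0008
```

Run:
```python
from h import *
to([.546,.0425,.12])
c=[]
for n in("side","top"):
    im,d=optics.camera(n); u,v=map(int,proj(n,[.546,.0425,.115])); c.append(cv2.resize(cv2.cvtColor(im,cv2.COLOR_RGB2BGR)[v-50:v+50,u-65:u+65],(400,308),interpolation=cv2.INTER_CUBIC))
cv2.imwrite("pics/above.png",np.hstack(c))
```

```text
2.5 [0.5418 0.0484 0.1438] yaw 19.49 F [0.37 0.63 0.38] tool shift [23.8  2.   7. ] j [-0.13  0.45  1.57  0.    1.13 -0.47]
```

View pics/above.png

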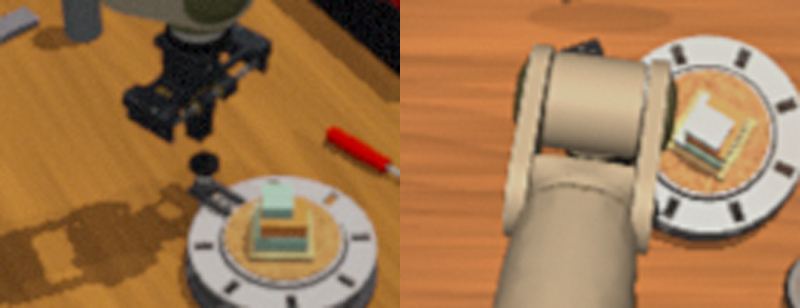

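play_rows([
  [0,0,0,10,2,7,1],
  [0,0,0,24,2,7,1],
  [0,0,0,32,2,7,1],
  [0,0,0,38,2,7,1],
  [0,0,0,42,2,7,1],
  [0,0,0,46,2,7,1],
  [0,0,0,50,2,7,1],
  [0,0,0,53,2,7,1],
  [0,0,0,54,2,7,1],
  [0,0,0,54,2,7,1],
])

```text
time: 3.43
eef_pos: [0.547, 0.0426, 0.0911]
eef_rot: [0.409, 0.577, -0.408, 0.578]
ft_force: [-2.3, 0.9, 9.6]
opening: 0.0005
```

Run:
```python
from h import *
to([.546,.0425,.09])
# arc increments in tool frame: pivot relative
s=telemetry.read_state(); T=R.from_quat(s["eef_rot"]); piv=np.array([.5872,-.0745]); p=s["eef_pos"]; r=p[:2]-piv; print(np.hypot(*r),np.degrees(np.arctan2(r[1],r[0])))
for a in np.arange(3,46,3):
    q=R.from_euler("z",a,degrees=True).apply([*r,0])-[*r,0]; print(a,(T.inv().apply(q)*1000).round(1))
```

```text
3.4333 [0.547  0.0426 0.0911] yaw 19.49 F [-2.29  0.94  9.62] tool shift [ 1.1 -1.  -0.3] j [-0.14  0.52  1.61  0.    1.01 -0.48]
0.12378154609948283 108.94685319292314
3 [-0.  -6.5  0.1]
6 [ -0.  -12.9   0.6]
9 [ -0.  -19.4   1.3]
12 [ -0.1 -25.8   2.5]
15 [ -0.1 -32.1   3.9]
18 [ -0.1 -38.3   5.7]
21 [ -0.1 -44.4   7.8]
24 [ -0.1 -50.4  10.2]
27 [ -0.1 -56.3  13. ]
30 [ -0.1 -62.   16. ]
33 [ -0.2 -67.6  19.3]
36 [ -0.2 -73.   22.9]
39 [ -0.2 -78.2  26.8]
42 [ -0.2 -83.1  31. ]
45 [ -0.2 -87.9  35.4]
```

play_rows([
  [-1,0,0,1.5,-2.2,0,1],
  [-3,0,0,1.5,-6.5,0.1,1],
  [-5,0,0,1.5,-10.8,0.4,1],
  [-7,0,0,1.5,-15.1,0.8,1],
  [-9,0,0,1.5,-19.4,1.3,1],
  [-11,0,0,1.5,-23.6,2.1,1],
  [-13,0,0,1.5,-27.9,2.9,1],
  [-15,0,0,1.5,-32.1,3.9,1],
  [-17,0,0,1.5,-36.2,5.1,1],
  [-19,0,0,1.5,-40.3,6.4,1],
  [-21,0,0,1.5,-44.4,7.8,1],
  [-21,0,0,1.5,-44.4,7.8,1],
])

```text
time: 4.43
eef_pos: [0.5073, 0.0202, 0.0897]
eef_rot: [0.296, 0.642, -0.295, 0.643]
ft_force: [-3.0, 2.2, 10.2]
opening: 0.0003
```

Run:
```python
from h import *
s=telemetry.read_state(); T=R.from_quat(s["eef_rot"]); piv=np.array([.5872,-.0745]); p=s["eef_pos"]; r=p[:2]-piv; print(np.hypot(*r),np.degrees(np.arctan2(r[1],r[0])))
to([.546,.0425,.0895])
for a in np.arange(3,28,3):
    q=R.from_euler("z",a,degrees=True).apply([*r,0])-[*r,0]; print(a,(T.inv().apply(q)*1000).round(1))
c=[]
for n in("side","top"):
    im,d=optics.camera(n); u,v=map(int,proj(n,[.546,-.0,.1])); c.append(cv2.resize(cv2.cvtColor(im,cv2.COLOR_RGB2BGR)[v-50:v+50,u-65:u+65],(400,308),interpolation=cv2.INTER_CUBIC))
cv2.imwrite("pics/mid.png",np.hstack(c))
```

```text
0.1239013701568378 130.15693313089778
4.4333 [0.5073 0.0202 0.0897] yaw 40.59 F [-3.01  2.19 10.19] tool shift [ 0.3 43.9  8.2] j [-0.19  0.45  1.73  0.    0.96 -0.9 ]
3 [-0.  -6.5  0.1]
6 [ -0.  -13.    0.6]
9 [ -0.  -19.4   1.4]
12 [ -0.  -25.8   2.5]
15 [ -0.1 -32.1   4. ]
18 [ -0.1 -38.3   5.8]
21 [ -0.1 -44.5   7.9]
24 [ -0.1 -50.5  10.3]
27 [ -0.1 -56.4  13.1]
```

View pics/mid.png

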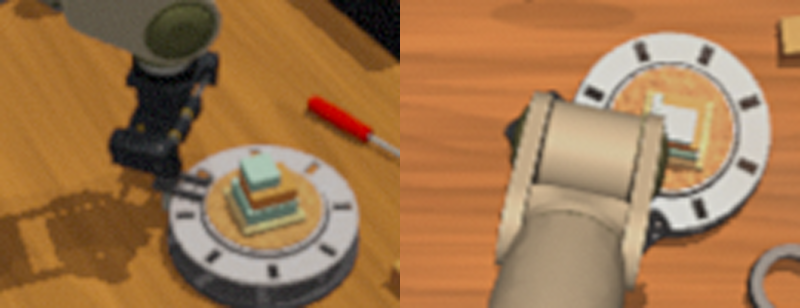

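play_rows([
  [-2,0,0,0,-4.3,0.1,1],
  [-4,0,0,0,-8.7,0.3,1],
  [-6,0,0,0,-13,0.6,1],
  [-8,0,0,0,-17.3,1.1,1],
  [-10,0,0,0,-21.5,1.8,1],
  [-12,0,0,0,-25.8,2.5,1],
  [-14,0,0,0,-30,3.5,1],
  [-16,0,0,0,-34.2,4.6,1],
  [-18,0,0,0,-38.3,5.8,1],
  [-20,0,0,0,-42.4,7.1,1],
  [-22,0,0,0,-46.5,8.7,1],
  [-23.2,0,0,0,-48.9,9.6,1],
])

```text
time: 5.53
eef_pos: [0.4762, -0.0189, 0.0895]
eef_rot: [0.16, 0.688, -0.16, 0.689]
ft_force: [-3.6, 3.5, 11.2]
opening: 0.0004
```

```bash
cat > chk.py <<'E'
from h import *
to([.474,-.0207,.0895])
s=telemetry.read_state();r=s["eef_pos"][:2]-[.5872,-.0745]; print(np.hypot(*r),np.degrees(np.arctan2(r[1],r[0])))
for n in("side","top"):
    im,d=optics.camera(n); P=cloud(n,d)
    for t in("cap_top","blank_mid"): print(n,t,[(np.round(w(n,q["at"]),3).tolist(),round(q["confidence"],2)) for q in nets.boxes_of(t,n)][:2])
E
python3 chk.py
```

```text
5.5333 [ 0.4762 -0.0189  0.0895] yaw 63.8 F [-3.62  3.46 11.21] tool shift [-0.  -2.6 -1.2] j [-0.29  0.39  1.82  0.    0.93 -1.4 ]
0.12412725907458505 153.36809812284451
side cap_top [([0.423, 0.505, 0.018], 0.64), ([0.371, -0.484, 0.048], 0.5)]
side blank_mid [([0.576, -0.098, 0.095], 0.95)]
top cap_top []
top blank_mid [([0.579, -0.081, 0.108], 0.75), ([0.451, 0.52, 0.017], 0.7)]
```

play_rows([
  [-0.4,0,0,-1,-1,0,1],
  [-0.4,0,0,-3,-1,0,1],
  [-0.4,0,0,-5,-1,0,1],
  [-0.4,0,0,-7,-1,0,1],
  [-0.4,0,0,-9,-1,0,1],
  [-0.4,0,0,-9,-1,0,1],
])

```text
time: 6.33
eef_pos: [0.4758, -0.0196, 0.0985]
eef_rot: [0.158, 0.689, -0.158, 0.69]
ft_force: [-1.8, 1.3, 7.9]
opening: 0.0005
```

play_rows([
  [0,0,0,-2,0,0,1],
  [0,0,0,-4,0,0,1],
  [0,0,0,-7,0,0,1],
  [0,0,0,-12,0,0,1],
  [0,0,0,-25,0,0,1],
  [0,0,0,-50,0,0,1],
  [0,0,0,-90,0,0,1],
  [0,0,0,-120,0,0,1],
  [0,0,0,-120,60,0,1],
  [0,0,0,-120,100,0,1],
  [0,0,0,-120,140,0,1],
  [0,0,0,-120,180,0,1],
])

```text
time: 7.33
eef_pos: [0.5489, 0.1321, 0.2178]
eef_rot: [0.159, 0.689, -0.159, 0.689]
ft_force: [1.5, -1.3, 0.3]
opening: 0.0009
```

play_rows([
  [0,0,0,0,40,0,1],
  [0,0,0,0,80,0,1],
  [0,0,0,0,120,0,1],
  [0,0,0,0,120,0,1],
])

```text
time: 7.67
eef_pos: [0.6016, 0.2436, 0.2159]
eef_rot: [0.157, 0.69, -0.157, 0.689]
ft_force: [-0.5, -0.4, 0.0]
opening: 0.0002
```

```bash
python3 chk.py
python3 - <<'E'
from h import *
c=[]
for n in("side","top"):
    im,d=optics.camera(n); P=cloud(n,d)
    m=(abs(P[...,2]-.1)<.012)&(np.hypot(P[...,0]-.475,P[...,1]+.02)<.04); X=P[m]; print(n,len(X),X.mean(0).round(4) if len(X) else 0, np.median(X[:,2]))
    q=X.mean(0)[:2]-[.5872,-.0745]; print(np.hypot(*q),np.degrees(np.arctan2(q[1],q[0])))
    u,v=map(int,proj(n,[.546,-.05,.08])); c.append(cv2.resize(cv2.cvtColor(im,cv2.COLOR_RGB2BGR)[v-50:v+50,u-65:u+65],(400,308),interpolation=cv2.INTER_CUBIC))
cv2.imwrite("pics/end.png",np.hstack(c))
E
```

```text
7.6667 [0.6016 0.2436 0.2159] yaw 64.35 F [-0.47 -0.38  0.04] tool shift [ 126.1 -293.6   -0.6] j [ 0.2   0.61  1.11  0.    1.42 -0.92]
0.3184261993105707 87.40008846067795
side cap_top [([0.541, -0.071, 0.06], 0.59), ([0.556, -0.108, 0.054], 0.41)]
side blank_mid [([0.581, -0.095, 0.092], 0.64)]
top cap_top []
top blank_mid [([0.574, -0.075, 0.104], 0.72)]
side 84 [ 0.4766 -0.0222  0.1059] 0.10603491775711782
0.12238715119667858 154.7000615750224
top 116 [ 0.4739 -0.0188  0.1053] 0.10545103470636807
0.1262507325118279 153.79770742455375
```

View pics/end.png

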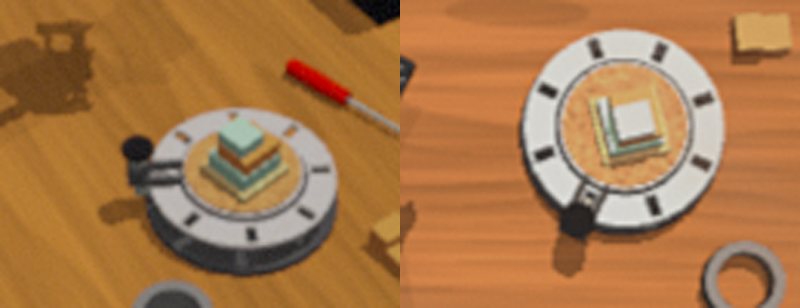

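Both views show the cap up (side (138,148), top (577,220)). It sits at the next hole at 105–106 mm height, the block is upright, and the arm is clear.

```bash
python3 -c "
from station import env
print(env.finish_job())"
```

```text
the job is handed in; nothing more can be done
None
```

I turned the table on by one hole, anticlockwise, and handed the job in at about 8 s of the 35 s allowed. With the fingers shut I pressed the cap in by about 14 mm (about 10 N). I then pushed it round a 45° arc, turning the tool with it, let it spring up, and moved the arm clear.

**Cap position:** Its angle about the pivot went from about 109° to about 154°, measured at 153.8° from the top camera and 154.7° from the side camera.

**Plunger:** The cap top is back at 105–106 mm, so the plunger is fully out. As I let it up, I still felt about 8 N at roughly 6.5 mm of travel. It would have stayed at about 9.5 mm had it been caught under the ring, so the pin is in the hole.

**Foam block and surroundings:** In the last picture the block stands upright, and its detected position shows it still centred. The off-cut, tape and screwdriver, as far as they show, appear unmoved. I did not measure the other things on the bench again, but the arm passed well clear of them. The wrist force was near zero once the arm was clear.

**Checks that disagreed:** After the turn, the network gave no usable find of the cap. The top camera reported none, and the side camera placed it on the turntable at the wrong height. I relied on the depth measurements and the picture instead.

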